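# Hold up the packer's spring flap and push the bread roll under it

## Task

Press the red thumb lever down with one fingertip to hold the yellow spring flap right up, and keep it held while the other fingertip pushes the bread roll that waits in the lane under the flap, until the roll is well past it; then let the lever go, so that the flap springs shut behind the roll, and move clear. Do not pick the roll up, do not shove it against the flap or let the flap come down on it, and leave the other rolls and things where they are.

Things in the scene. Friction and masses are not known exactly. Their poses are not given: they have to be found in the camera images.
- chute: The fixed loading lane, on an aluminium base plate 8 mm thick. Origin at table height straight below the flap's hinge, in the middle of the lane; x runs along the lane the way the roll is to be pushed, y to the lane's left, z up. 'Lane frame' below means this frame, in mm. The lane's floor is at z 8; a green housing 70 high stands from x 110 to 190.
- mouth (a point): Near end of the lane, on its floor at mid-width (lane frame x -120, z 8). From here to the bay's end the lane is bounded by steel guides, inner faces at y -32 and +32, 4 thick, tops at z 38. The lane is open above, but for the hinge shaft and flap over its left half.
- bay_end (a point): Face of the stop at the far end of the lane, on the floor at mid-width (lane frame x 103, z 8), 38 high.
- hinge (a point): On the hinge axis of flap and lever, above the middle of the lane (lane frame x 0, y 0, z 58). The axis runs along y; a 10 mm shaft lies on it from y 6 to y 44, on a bracket 20 long and 68 high on the left guide. Nothing of it stands over the right half.
- flap (a joint): Angle of flap and lever (one rigid piece), rad: 0 shut (at rest), 1.0 fully up (hard stop). Pressing the lever down raises it; the leaf swings up and forward (+x). The roll passes freely from about 0.8. Spring: 0.29 N m shut, 0.41 N m fully up, so the force on a finger is that over its x distance from the hinge (4 N at 100 mm, 12 N at 35 mm). Springs shut when let go.
- leaf_edge (a point): Middle of the lower edge of the yellow flap leaf, a plate 23 wide, 3 thick, 27 long below the hinge axis; moves with it (lane frame x 0, y 19.5, z 31 when shut). It covers y 8 to 31 of the lane only, so a finger can go past it on the right. Shut, it hangs down, 23 mm above the floor, and stops the roll. Closing, its edge sweeps back over a roll whose rear is short of x 21.
- lever_end (a point): Middle of the upper edge of the free end of the red ribbed thumb lever, outside the left guide: a plate 136 x 30 x 4 mm, lane frame y 38 to 68. Shut, its upper face slopes from x -42, z 55 up to this end at x -121, z 166. At joint 0.95 it lies level, upper face at z 22, x -158 to -22: a fingertip holding it there can slide along x without moving the flap.
- lever_held (a point): Fixed point in the lane frame (x -90, y 53, z 22) where the middle of the lever's upper face lies when it is held down level (joint 0.95).
- roll: The bread roll to be pushed: 44 mm (x, along the lane) x 58 mm (y) x 30 mm high, about 90 g, loose, golden brown with pale cuts; slides easily (friction about 0.35). Origin at the centre of its underside. It waits in the lane in front of the flap with its centre at about x -60 to -42 mm in the lane's frame; the flap shuts clear behind it when its centre is beyond about x 45 mm (x 81 is the end stop).
- roll_b: waiting bread roll, 46 x 60 x 32 mm, loose on the side shelf of the lane's base plate, to the right of the lane; leave alone. Origin at the underside centre
- roll_c: second waiting bread roll, 44 x 58 x 30 mm, loose on the same side shelf; leave alone. Origin at the underside centre
- scraper: dough scraper, steel blade and wooden grip, about 130 x 110 mm, lying on the table; leave alone. Origin at the underside centre
- brush: pastry brush lying on the table; leave alone. Origin at the underside
- cup: steel cup, 70 mm across, 75 mm high; leave alone. Origin at the underside centre
- jar: amber jar with steel cap, 68 mm across, 100 mm high; leave alone. Origin at the underside centre
- tin: small baking tin with a loaf in it, 130 x 75 x 55 mm; leave alone. Origin at the underside centre
Not all that is in view belongs to the job. What is shaped like the roll but blue or pink is not meant.

How it is judged:
By the outcome, as a careful person would: the job done as asked, in the order asked, and still so for the second after the job is handed in, with the robot touching nothing.
It also fails if it takes over 40 s, if anything falls off the work surface, if the arm or the gripper's body presses on something with over 40 N, if the wrist force passes 120 N, or if a joint passes its speed limit or range.

## Robot

A 7-joint arm with a two-finger parallel gripper is mounted at the origin on the work surface. World frame = base frame: x ahead of the robot, y to its left, z up, the work surface at z = 0. Lengths are in m, angles in rad, forces in N, time in s.
With the tool pointing down it reaches from about 0.4 to 0.85 m from the base axis. Payload 4.5 kg.
Tool frame: the origin (TCP) lies between the finger pads; the fingertips stand 19 mm ahead of it and the grasp point (between the pads) is the TCP (r.tips_ahead is the distance from the TCP to the fingertips, in m); z points along the fingers, y is the line along which they close (so a half turn about z gives the same grasp; the last joint's range is limited). The gripper opens to 88 mm and grips with 3 to 60 N. Pads are 18 mm wide; open, the fingers measure 123 mm over their backs; the gripper's body (75 mm by 187 mm) begins 45 mm behind the grasp point.
Start: joints at [1.144, 0.689, -0.195, 1.565, 0.157, 0.902, -0.215], TCP at [0.278, -0.56, 0.258] pointing down, gripper open.
Joint ranges: [-3.01, 3.01], [-0.46, 2.08], [-1.47, 1.51], [0.13, 2.56], [-1, 4.14], [0.04, 2.09], [-2.66, 2.66]. Speed limits (rad/s): [2.57, 2.57, 3.14, 3.14, 3.14, 3.14, 3.14].

## Interface

Orientations are given as a unit quaternion [x, y, z, w].
In Python, from plant import r, cams, models gives the robot as it stands. The module is installed in compiled form; this text tells all that it offers.
- The arm moves only by the tool jog_arm, never from a script. Its arguments are lists of equal length, an entry for each row: "turn": the turn, a rotation vector about the tool's x, y, z in rad, a list of three; "translation": the shift along the tool's x, y, z in m, a list of three; "grip": the closure, from 0 (fully open) to 1 (shut). In form: {"turn": [[ax, ay, az], ...], "translation": [[tx, ty, tz], ...], "grip": [grip, ...]}. A call has 1 to 20 rows; each row is the pose to reach, as a shift and turn from the pose commanded when the call began, along the tool's axes at that moment; what a row does not reach only later rows make up. A row lasts 1/8 s, in which the tool goes at most 62.5 mm and 10.7 degrees, less where a joint would pass 70% of its speed; a pose out of reach is approached as far as the arm can. A call with a gripper value outside its range is refused whole. The fingers move at their own pace and stop on an object; "force" is the grip in N (left out, the last holds). Time passes only in rows, so rows that repeat a pose let the fingers close. It gives the time, the measured TCP pose, the force, the opening and the grip force at its end, in the units of the state.
- r.get_state(): the state, without advancing time (a new reading comes with each control period).
- cams.snapshot(name): name is "side" or "top"; returns the picture (480x640x3 uint8, red, green, blue); there is no depth.
- cams.camera_params(name): a dict with "fx", "fy", "cx", "cy" (pixels), "eye" and "orientation" of the camera in the world. Camera axes: x right, y up, looking along -z (the intrinsics and any distortion apply to the point x, -y, -z); pixel columns grow to the right and rows downward; lengths in m; the calibration is good to about 2 mm. A picture is of the moment at which its call begins. camera_params takes no time and is no camera call.
- r.finish_job(): hands the job in; it is judged then, once.
Trained networks look in the newest picture that a camera, given by its name, has taken for a name from the list of things; names that differ only in an ending like _2 or _b are one class to them, and where a whole thing is asked for, a point or a joint stands for the part that bears it (a point fixed in the world has none). Each returns a list of dicts, best first, with "p" (0 to 1); they miss things now and then, are a little off and sometimes report something else, mostly with a low value. They report only what shows in the picture. A call takes as long as a camera call. They do not tell look-alikes from the thing itself.
- models.find_in(camera, name): "position" ([x, y, z] in m, in world coordinates, good to about 4 mm: the middle of the surface that is visible of it).
- models.masks_of(camera, name): "pixels" (480x640 bool, what is visible of it).
- models.place_of(camera, name): "position" ([x, y, z] in m, in world coordinates, good to about 4 mm: a listed point, or the origin of a listed thing).
The state is a dict: "clock": time; "q": joint angles; "qd": joint speeds; "joint_torque": joint torques, N m; "tool_pos": TCP position; "eef_rot": TCP orientation; "contact_force": force on the tool from outside, world axes, zero at the start; "moment": the same for the moment, N m; "opening": opening from 0.0 (shut) to 1.0 (fully open); "finger_force": force on a finger pad.
Only numpy, scipy, OpenCV 4.12 (cv2) and the standard library are available. Lean on these libraries where they do the work, as an engineer would, in place of code of your own. Each camera call takes 0.05 s, during which the arm holds its last target. There are 200 camera calls.

## Working session

There is one attempt and no reset: what is moved stays moved. The work goes in short steps, Python scripts to look and compute and a tool call to move; the robot and the scene stay as the last step left them, time stands still between calls to the robot, and variables do not carry over. Pictures are saved under pics/ and viewed, at most 10 in all, crops included, and the job is handed in when it is done.

Besides the shell and the picture viewer there is one more tool, called after ">>>" as name(argument=value, ...), one argument or row to a line, values as JSON. jog_arm: Moves the arm, as the interface text tells. Its arguments: {"type":"object","properties":{"turn":{"type":"array"},"translation":{"type":"array"},"grip":{"type":"array"},"force":{"type":"number"}},"required":["turn","translation","grip"]}

```bash
mkdir -p pics; python3 - <<'E'
from plant import r,cams,models
import cv2,numpy as np
for c in("top","side"):
    im=cams.snapshot(c); cv2.imwrite(f"pics/{c}0.png",im[:,:,::-1])
    p=cams.camera_params(c); print(c,{k:np.round(v,4).tolist() for k,v in p.items()})
    for n in("chute","mouth","bay_end","hinge","lever_end","lever_held","leaf_edge","roll"):
        print(n,[(round(d["p"],2),np.round(d["position"],3).tolist()) for d in models.place_of(c,n)[:4]])
s=r.get_state();print(s["clock"],s["tool_pos"],s["eef_rot"],s["opening"])
E
```

```text
top {'fx': 580.1824, 'fy': 580.1824, 'cx': 321.1984, 'cy': 237.5012, 'eye': [0.325, 0.0026, 1.375], 'orientation': [-0.0569, 0.0547, 0.707, -0.7028]}
chute [(0.76, [0.591, -0.096, -0.002])]
mouth [(0.95, [0.472, -0.07, 0.005])]
bay_end [(0.62, [0.693, -0.113, 0.004]), (0.3, [0.604, -0.208, 0.01])]
hinge [(0.71, [0.595, -0.095, 0.057]), (0.37, [0.483, -0.186, 0.009])]
lever_end [(0.94, [0.481, -0.023, 0.162])]
lever_held [(0.69, [0.51, -0.028, 0.022]), (0.67, [0.312, -0.382, -0.002])]
leaf_edge [(0.72, [0.593, -0.08, 0.03])]
roll [(0.93, [0.61, -0.206, 0.009]), (0.86, [0.482, -0.189, 0.006]), (0.76, [0.54, -0.088, 0.008]), (0.68, [0.696, 0.094, -0.001])]
side {'fx': 474.0474, 'fy': 474.0474, 'cx': 319.9451, 'cy': 240.9261, 'eye': [0.1272, 0.7053, 1.1203], 'orientation': [-0.0777, 0.3246, 0.9138, -0.2313]}
chute [(0.75, [0.592, -0.096, -0.004])]
mouth [(0.56, [0.475, -0.073, 0.01]), (0.24, [0.592, -0.1, 0.055])]
bay_end [(0.92, [0.692, -0.114, 0.006]), (0.53, [0.601, -0.077, 0.029])]
hinge [(0.81, [0.592, -0.1, 0.054])]
lever_end [(0.49, [0.48, -0.02, 0.17])]
lever_held [(0.96, [0.513, -0.029, 0.022]), (0.48, [0.658, 0.402, 0.005])]
leaf_edge [(0.7, [0.482, -0.188, 0.005]), (0.49, [0.598, -0.078, 0.031])]
roll [(0.7, [0.485, -0.188, 0.008]), (0.69, [0.541, -0.085, 0.007]), (0.61, [0.351, -0.076, -0.001]), (0.59, [0.699, 0.092, -0.002])]
0.9 [ 0.27796116 -0.55980299  0.25775673] [9.73571568e-01 2.28382136e-01 2.92661603e-05 3.12414934e-05] 1.0046554547196236
```

View pics/top0.png

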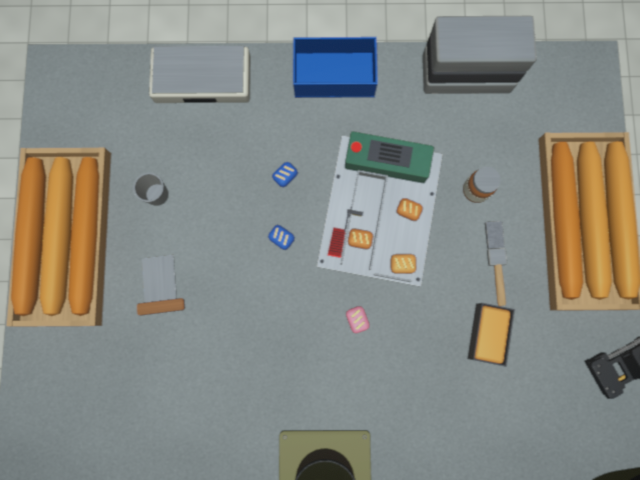

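View pics/side0.png

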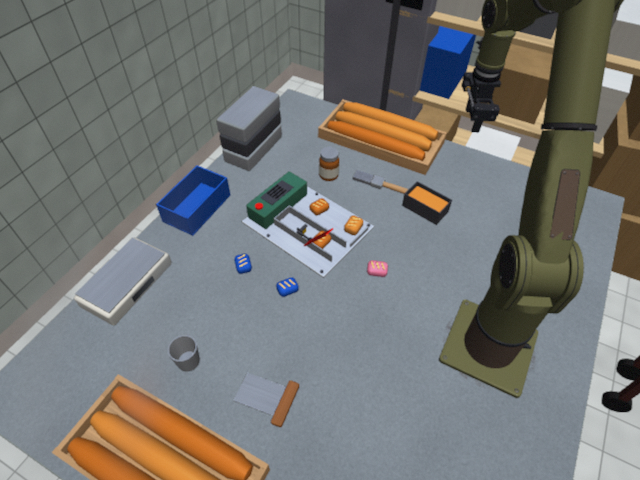

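Roll candidates in the top picture:
- Golden roll in the lane, at (360,239).
- Golden shelf rolls at (409,209) and (403,263).
- Blue ones at (285,174) and (281,237), and a pink one at (357,320).

I choose (360,239): it lies between the guides, just short of the flap. The red lever is at (337,242), and the side view agrees.

```bash
cat > h.py <<'E'
import numpy as np, cv2
from scipy.spatial.transform import Rotation as R
from scipy.optimize import least_squares
L=np.array([[-120,0,8],[103,0,8],[0,0,58],[0,19.5,31],[-121,53,166],[-90,53,22],[0,0,0]])/1e3
W=np.array([[.4735,-.0715,.008],[.6925,-.1135,.005],[.5935,-.0975,.0555],[.5955,-.079,.0305],[.4805,-.0215,.166],[.5115,-.0285,.022],[.5915,-.096,-.003]])
def w(p,l):
    c,s=np.cos(p[2]),np.sin(p[2]); l=np.atleast_2d(l)
    return np.c_[p[0]+c*l[:,0]-s*l[:,1],p[1]+s*l[:,0]+c*l[:,1],l[:,2]]
f=least_squares(lambda p:(w(p,L)-W)[:,:2].ravel(),[.59,-.1,-.19],loss="soft_l1",f_scale=.003)
P=f.x
def toL(x):
    c,s=np.cos(P[2]),np.sin(P[2]);d=np.asarray(x)-[P[0],P[1],0]
    return np.array([c*d[0]+s*d[1],-s*d[0]+c*d[1],d[2]])
def rows(base_pos,base_q,goals):
    """goals: left tip x,y (mm lane), tip z mm, S mm, yaw deg -> turn z, translation, grip, right tip"""
    Rb=R.from_quat(base_q)
    for lx,ly,z,S,yaw in goals:
        a=np.radians(yaw); d=np.array([np.sin(a),-np.cos(a)])
        t=np.array([lx,ly])+S/2*d; rt=np.array([lx,ly])+S*d
        T=w(P,np.r_[t,z+19]/1e3)[0]
        ang=P[2]-np.pi/2+a
        ty=Rb.as_matrix()[:,1]; tz=-(ang-np.arctan2(ty[1],ty[0]))
        print("turn z %.3f"%tz,"trans",np.round(Rb.inv().apply(T-base_pos),3).tolist(),"grip %.2f"%(1-(S-17.5)/88),"right",np.round(rt),"world",np.round(T,3))
def px(cam,X):
    from plant import cams
    p=cams.camera_params(cam); v=R.from_quat(p["orientation"]).inv().apply(np.asarray(X)-p["eye"])
    return p["cx"]+p["fx"]*v[:,0]/-v[:,2], p["cy"]-p["fy"]*v[:,1]/-v[:,2]
E
python3 - <<'E'
from h import *; from plant import r,cams
print(P,"resid",np.round((w(P,L)-W)*1e3,1).tolist()); print("roll",toL([.5405,-.0865,.008]))
im=cams.snapshot("top")[:,:,::-1].copy()[110:310,290:470]
im=cv2.resize(im,None,fx=3,fy=3,interpolation=cv2.INTER_CUBIC)
pts=w(P,np.array([[-120,32,8],[-120,-32,8],[103,32,8],[103,-32,8],[-121,53,166],[-121,38,166],[-42,38,55],[0,6,63],[0,44,63],[-52,0,38]])/1e3)
for u,v in zip(*px("top",pts)): cv2.circle(im,(int(3*(u-290)+1),int(3*(v-110)+1)),3,(255,0,255),-1)
cv2.imwrite("pics/crop.png",im)
s=r.get_state(); rows(s["tool_pos"],s["eef_rot"],[(-105,59,200,87,33)])
E
```

```text
[ 0.59141545 -0.09606455 -0.18155276] resid [[-0.1, -2.9, 0.0], [0.2, -1.2, 3.0], [-2.1, 1.4, 2.5], [-0.6, 2.1, 0.5], [1.5, -0.6, 0.0], [1.0, 0.8, 0.0], [-0.1, -0.1, 3.0]]
roll [-0.05180557  0.00021421  0.008     ]
turn z 0.066 trans [0.435, -0.343, 0.039] grip 0.21 right [-58. -14.] world [ 0.516 -0.059  0.219]
```

View pics/crop.png

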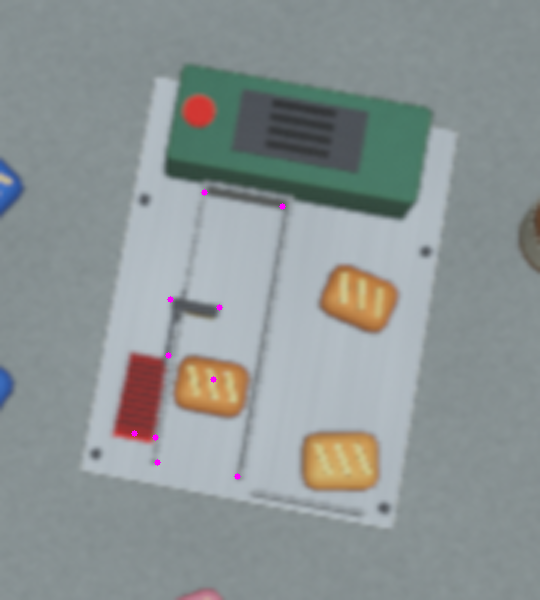

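The crop shows the golden roll in the lane at crop (212,385), between the two guides. The fitted lane points fall on the guides, shaft, lever end and stop, so the choice and the fit hold. Next I move above the lever.

>>> jog_arm(
  turn=[
    [0, 0, 0.01],
    [0, 0, 0.02],
    [0, 0, 0.03],
    [0, 0, 0.04],
    [0, 0, 0.05],
    [0, 0, 0.06],
    [0, 0, 0.066],
    [0, 0, 0.066],
    [0, 0, 0.066],
    [0, 0, 0.066],
    [0, 0, 0.066],
    [0, 0, 0.066],
    [0, 0, 0.066],
    [0, 0, 0.066],
  ],
  translation=[
    [0.02, -0.016, 0],
    [0.055, -0.043, 0],
    [0.095, -0.075, 0],
    [0.135, -0.106, 0],
    [0.175, -0.138, 0],
    [0.215, -0.17, 0],
    [0.255, -0.201, 0],
    [0.295, -0.233, 0],
    [0.335, -0.264, 0.01],
    [0.375, -0.296, 0.02],
    [0.41, -0.323, 0.03],
    [0.43, -0.339, 0.039],
    [0.435, -0.343, 0.039],
    [0.435, -0.343, 0.039],
  ],
  grip=[0.21, 0.21, 0.21, 0.21, 0.21, 0.21, 0.21, 0.21, 0.21, 0.21, 0.21, 0.21, 0.21, 0.21],
)

```text
clock: 2.7
tool_pos: [0.5149, -0.0599, 0.219]
eef_rot: [0.981, 0.196, -0.0, 0.0]
contact_force: [-0.6, -1.6, 0.2]
opening: 0.792
finger_force: 0.0
```

```bash
python3 - <<'E'
from h import *; from plant import r,cams
a=cams.snapshot("top")[:,:,::-1][110:310,270:470]; b=cams.snapshot("side")[:,:,::-1].copy()
s=r.get_state(); print(s["clock"],s["tool_pos"],s["eef_rot"],s["opening"],s["contact_force"])
Rm=R.from_quat(s["eef_rot"]).as_matrix(); T=np.array(s["tool_pos"])
S=.0175+.088*s["opening"]; pts=[T+.019*Rm[:,2]+k*S/2*Rm[:,1] for k in(-1,1)]
for p in pts: print("tip",toL(p))
for u,v in zip(*px("side",np.array(pts))): cv2.circle(b,(int(u),int(v)),1,(255,0,255),-1)
b=b[120:320,200:420]
cv2.imwrite("pics/m1.png",np.hstack([cv2.resize(a,(400,400),interpolation=cv2.INTER_CUBIC),cv2.resize(b,(400,364),interpolation=cv2.INTER_CUBIC)[:364].copy() if 0 else cv2.resize(b,(400,400),interpolation=cv2.INTER_CUBIC)]))
rows(s["tool_pos"],s["eef_rot"],[(-105,59,160,87,33),(-108,59,140,87,33),(-118,59,100,87,33),(-130,59,60,87,33),(-140,59,35,87,33),(-141,59,20,87,33)])
E
```

```text
2.8 [ 0.51466644 -0.06093679  0.21913642] [ 9.80814238e-01  1.94943833e-01 -6.22411675e-06  5.76708860e-04] 0.7880788615061025 [0.3084409  0.8605715  0.99398326]
tip [-0.10540041  0.05713939  0.20008741]
tip [-0.05824419 -0.0157946   0.20018545]
turn z -0.002 trans [0.001, -0.001, 0.04] grip 0.21 right [-58. -14.] world [ 0.516 -0.059  0.179]
turn z -0.002 trans [-0.001, -0.003, 0.06] grip 0.21 right [-61. -14.] world [ 0.513 -0.059  0.159]
turn z -0.002 trans [-0.009, -0.008, 0.1] grip 0.21 right [-71. -14.] world [ 0.503 -0.057  0.119]
turn z -0.002 trans [-0.02, -0.015, 0.14] grip 0.21 right [-83. -14.] world [ 0.491 -0.055  0.079]
turn z -0.002 trans [-0.028, -0.02, 0.165] grip 0.21 right [-93. -14.] world [ 0.481 -0.053  0.054]
turn z -0.002 trans [-0.029, -0.021, 0.18] grip 0.21 right [-94. -14.] world [ 0.48  -0.053  0.039]
```

View pics/m1.png

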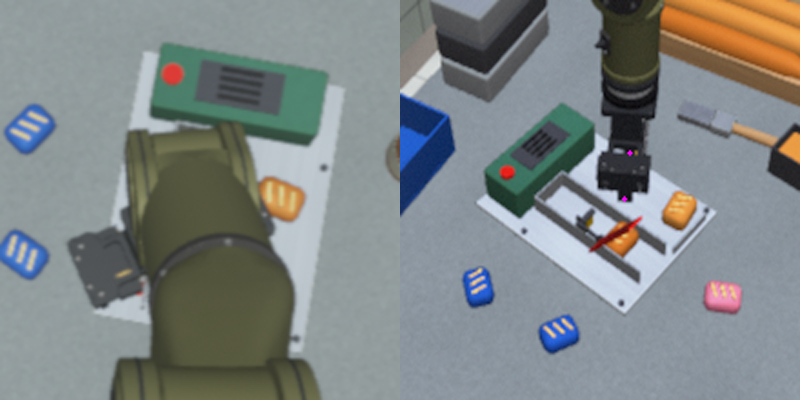

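The side view shows the left tip directly over the lever, at about (625,198), and the marker matches the finger. Next: press down along the lever's arc, with the right finger going in behind the roll.

>>> jog_arm(
  turn=[
    [0, 0, 0],
    [0, 0, 0],
    [0, 0, 0],
    [0, 0, 0],
    [0, 0, 0],
    [0, 0, 0],
    [0, 0, 0],
    [0, 0, 0],
    [0, 0, 0],
    [0, 0, 0],
    [0, 0, 0],
    [0, 0, 0],
    [0, 0, 0],
    [0, 0, 0],
  ],
  translation=[
    [0.001, -0.001, 0.02],
    [0.001, -0.001, 0.04],
    [0, -0.002, 0.05],
    [-0.001, -0.003, 0.06],
    [-0.004, -0.005, 0.075],
    [-0.007, -0.007, 0.09],
    [-0.011, -0.009, 0.105],
    [-0.015, -0.012, 0.12],
    [-0.019, -0.014, 0.135],
    [-0.023, -0.017, 0.148],
    [-0.027, -0.02, 0.16],
    [-0.029, -0.021, 0.17],
    [-0.029, -0.021, 0.178],
    [-0.029, -0.021, 0.179],
  ],
  grip=[0.21, 0.21, 0.21, 0.21, 0.21, 0.21, 0.21, 0.21, 0.21, 0.21, 0.21, 0.21, 0.21, 0.21],
)

```text
clock: 4.55
tool_pos: [0.4808, -0.0511, 0.0395]
eef_rot: [0.981, 0.196, 0.0, 0.0]
contact_force: [1.9, -0.2, 3.0]
opening: 0.788
finger_force: 1.7
```

```bash
python3 - <<'E'
from h import *; from plant import r,cams
b=cams.snapshot("side")[:,:,::-1][150:300,220:420]
cv2.imwrite("pics/m2.png",cv2.resize(b,(800,600),interpolation=cv2.INTER_CUBIC))
s=r.get_state(); print(s["clock"],s["tool_pos"],s["eef_rot"],s["opening"],s["contact_force"])
Rm=R.from_quat(s["eef_rot"]).as_matrix(); T=np.array(s["tool_pos"]);S=.0175+.088*s["opening"]
for k in(-1,1): print("tip",toL(T+.019*Rm[:,2]+k*S/2*Rm[:,1]))
rows(T,s["eef_rot"],[(-141,59,20,87,33),(-90,56.5,20,87,37.5),(-60,55,20,87,40),(-38,54,20,87,42),(-34,54,20,87,42)])
E
```

```text
4.6 [ 0.48071182 -0.05106166  0.03961856] [9.80602863e-01 1.96004705e-01 4.02834264e-04 1.34786087e-04] 0.7892949621049203 [2.01010812 0.69152956 3.18022431]
tip [-0.14067974  0.06073662  0.02060021]
tip [-0.09330753 -0.01218497  0.02063693]
turn z 0.000 trans [-0.001, 0.001, 0.001] grip 0.21 right [-94. -14.] world [ 0.48  -0.053  0.039]
turn z -0.078 trans [0.044, 0.031, 0.001] grip 0.21 right [-37. -13.] world [ 0.533 -0.063  0.039]
turn z -0.122 trans [0.07, 0.048, 0.001] grip 0.21 right [ -4. -12.] world [ 0.564 -0.069  0.039]
turn z -0.157 trans [0.089, 0.061, 0.001] grip 0.21 right [ 20. -11.] world [ 0.587 -0.073  0.039]
turn z -0.157 trans [0.093, 0.063, 0.001] grip 0.21 right [ 24. -11.] world [ 0.591 -0.074  0.039]
```

View pics/m2.png

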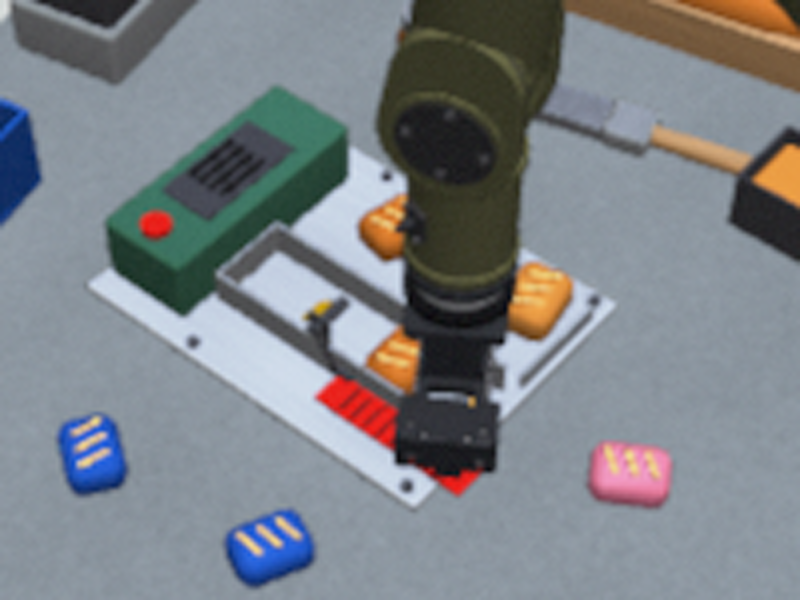

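The picture shows the lever lying level at about (400,430), the yellow leaf up at (318,308), and the roll at (395,355) ahead of the right finger. I push the first half.

>>> jog_arm(
  turn=[
    [0, 0, -0.01],
    [0, 0, -0.02],
    [0, 0, -0.03],
    [0, 0, -0.041],
    [0, 0, -0.052],
    [0, 0, -0.063],
    [0, 0, -0.074],
    [0, 0, -0.078],
  ],
  translation=[
    [0.005, 0.004, 0.001],
    [0.011, 0.008, 0.001],
    [0.017, 0.012, 0.001],
    [0.023, 0.016, 0.001],
    [0.029, 0.021, 0.001],
    [0.035, 0.025, 0.001],
    [0.041, 0.029, 0.001],
    [0.044, 0.031, 0.001],
  ],
  grip=[0.21, 0.21, 0.21, 0.21, 0.21, 0.21, 0.21, 0.21],
)

```text
clock: 5.6
tool_pos: [0.5332, -0.0627, 0.0388]
eef_rot: [0.972, 0.234, 0.0, 0.0]
contact_force: [-2.6, 0.9, 3.1]
opening: 0.786
finger_force: 1.8
```

```bash
python3 - <<'E'
from h import *; from plant import r,cams
b=cams.snapshot("side")[:,:,::-1][150:300,220:420]
cv2.imwrite("pics/m3.png",cv2.resize(b,(800,600),interpolation=cv2.INTER_CUBIC))
s=r.get_state(); print(s["clock"],s["tool_pos"],s["opening"],s["contact_force"])
Rm=R.from_quat(s["eef_rot"]).as_matrix(); T=np.array(s["tool_pos"]);S=.0175+.088*s["opening"]
for k in(-1,1): print("tip",toL(T+.019*Rm[:,2]+k*S/2*Rm[:,1]))
rows(T,s["eef_rot"],[(-90,56.5,20,87,37.5),(-60,54.5,20,87,40),(-34,53,20,87,42)])
E
```

```text
5.65 [ 0.53359199 -0.06284046  0.03876702] 0.7885216167192306 [-1.61646771  0.8015159   3.45103065]
tip [-0.08930382  0.05670455  0.01974468]
tip [-0.03640638 -0.01222813  0.01978937]
turn z 0.000 trans [-0.001, -0.0, -0.0] grip 0.21 right [-37. -13.] world [ 0.533 -0.063  0.039]
turn z -0.044 trans [0.024, 0.02, -0.0] grip 0.21 right [ -4. -12.] world [ 0.564 -0.069  0.039]
turn z -0.079 trans [0.045, 0.037, -0.0] grip 0.21 right [ 24. -12.] world [ 0.59  -0.075  0.039]
```

View pics/m3.png

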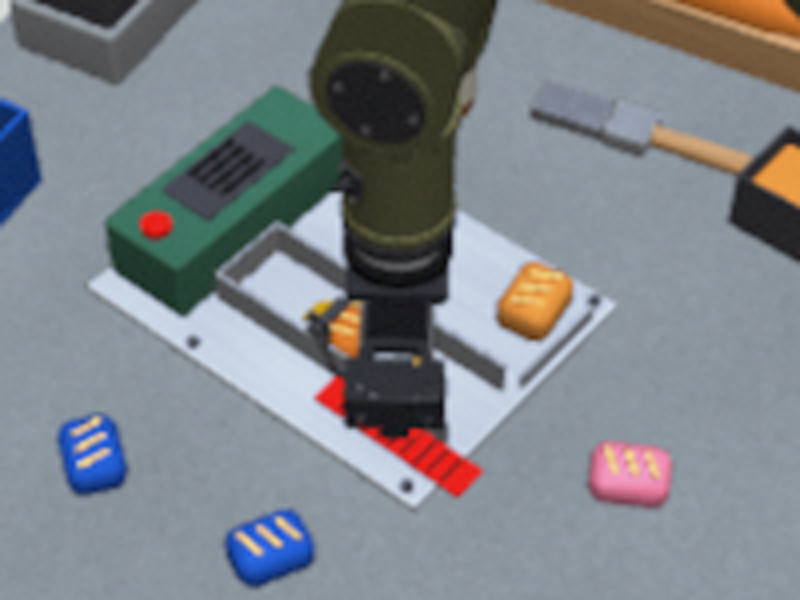

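The roll is moving under the raised leaf, at about (345,328), and the lever is still level. I push the second half.

>>> jog_arm(
  turn=[
    [0, 0, -0.01],
    [0, 0, -0.02],
    [0, 0, -0.032],
    [0, 0, -0.044],
    [0, 0, -0.054],
    [0, 0, -0.065],
    [0, 0, -0.075],
    [0, 0, -0.079],
    [0, 0, -0.079],
    [0, 0, -0.079],
  ],
  translation=[
    [0.005, 0.004, 0],
    [0.011, 0.009, 0],
    [0.017, 0.014, 0],
    [0.024, 0.02, 0],
    [0.03, 0.025, 0],
    [0.036, 0.03, 0],
    [0.042, 0.035, 0],
    [0.046, 0.038, 0],
    [0.046, 0.038, 0],
    [0.046, 0.038, 0],
  ],
  grip=[0.21, 0.21, 0.21, 0.21, 0.21, 0.21, 0.21, 0.21, 0.21, 0.21],
)

```text
clock: 6.9
tool_pos: [0.5865, -0.0744, 0.0392]
eef_rot: [0.962, 0.273, -0.005, -0.002]
contact_force: [-13.2, 3.2, 17.8]
opening: 0.789
finger_force: 9.1
```

```bash
python3 - <<'E'
from h import *; from plant import r,cams,models
b=cams.snapshot("side")[:,:,::-1][150:300,220:420]
cv2.imwrite("pics/m4.png",cv2.resize(b,(800,600),interpolation=cv2.INTER_CUBIC))
print([(round(d["p"],2),np.round(toL(d["position"]),3).tolist()) for d in models.place_of("side","roll")])
s=r.get_state(); print(s["clock"],s["tool_pos"],s["opening"],s["contact_force"])
Rm=R.from_quat(s["eef_rot"]).as_matrix(); T=np.array(s["tool_pos"]);S=.0175+.088*s["opening"]
for k in(-1,1): print("tip",toL(T+.019*Rm[:,2]+k*S/2*Rm[:,1]))
E
```

```text
[(0.88, [-0.083, 0.184, -0.001]), (0.84, [0.069, 0.203, -0.005]), (0.74, [-0.091, -0.111, 0.009]), (0.63, [-0.241, -0.023, -0.0]), (0.58, [0.042, -0.103, 0.011]), (0.48, [0.058, 0.004, 0.008])]
7.0 [ 0.586436   -0.07438728  0.03921948] 0.7932356452802255 [-12.46234712   3.10031126  18.62181587]
tip [-0.03828441  0.05277616  0.02048221]
tip [ 0.02028092 -0.01196907  0.01995867]
```

View pics/m4.png

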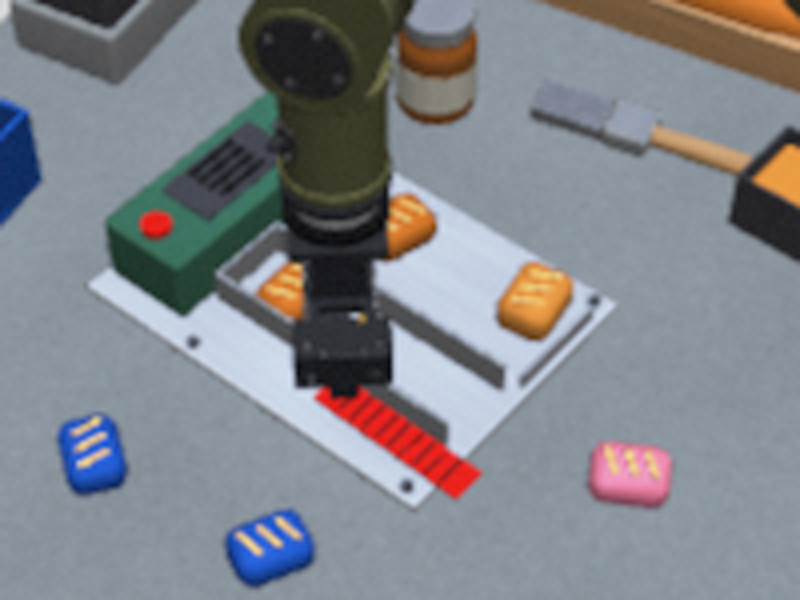

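The roll now lies in the bay at about (282,285), lane x ≈ 0.055, well past the flap, and the lever is still level. About 12 N resists forward, so I ease back slightly and then rise to let the lever go.

>>> jog_arm(
  turn=[
    [0, 0, 0],
    [0, 0, 0],
    [0, 0, 0],
    [0, 0, 0],
    [0, 0, 0],
    [0, 0, 0],
    [0, 0, 0],
    [0, 0, 0],
    [0, 0, 0],
    [0, 0, 0],
    [0, 0, 0],
    [0, 0, 0],
  ],
  translation=[
    [-0.003, -0.003, 0],
    [-0.006, -0.005, 0],
    [-0.006, -0.005, -0.015],
    [-0.006, -0.005, -0.035],
    [-0.006, -0.005, -0.06],
    [-0.006, -0.005, -0.085],
    [-0.006, -0.005, -0.11],
    [-0.006, -0.005, -0.14],
    [-0.006, -0.005, -0.17],
    [-0.006, -0.005, -0.2],
    [-0.006, -0.005, -0.23],
    [-0.006, -0.005, -0.24],
  ],
  grip=[0.21, 0.21, 0.21, 0.21, 0.21, 0.21, 0.21, 0.21, 0.21, 0.21, 0.21, 0.21],
)

```text
clock: 8.5
tool_pos: [0.585, -0.0749, 0.2815]
eef_rot: [0.962, 0.272, 0.003, 0.001]
contact_force: [0.1, -0.4, 0.2]
opening: 0.792
finger_force: 0.0
```

>>> jog_arm(
  turn=[
    [0, 0, 0],
    [0, 0, 0],
    [0, 0, 0],
    [0, 0, 0],
    [0, 0, 0],
    [0, 0, 0],
    [0, 0, 0],
  ],
  translation=[
    [-0.03, 0.025, 0],
    [-0.07, 0.056, 0],
    [-0.11, 0.09, 0],
    [-0.15, 0.12, 0],
    [-0.19, 0.15, 0],
    [-0.21, 0.17, 0],
    [-0.21, 0.17, 0],
  ],
  grip=[0.21, 0.21, 0.21, 0.21, 0.21, 0.21, 0.21],
)

```text
clock: 9.38
tool_pos: [0.4921, -0.3323, 0.2781]
eef_rot: [0.963, 0.27, -0.001, 0.001]
contact_force: [0.6, 0.3, -1.1]
opening: 0.785
finger_force: 0.0
```

```bash
python3 - <<'E'
from h import *; from plant import r,cams,models
a=cams.snapshot("top")[:,:,::-1][110:310,270:470];b=cams.snapshot("side")[:,:,::-1][150:300,220:420]
cv2.imwrite("pics/m5.png",np.hstack([cv2.resize(a,(400,400),interpolation=cv2.INTER_CUBIC),cv2.resize(b,(400,400),interpolation=cv2.INTER_CUBIC)]))
for c in("top","side"):
  for n in("roll","lever_end","leaf_edge"): print(c,n,[(round(d["p"],2),np.round(toL(d["position"]),3).tolist()) for d in models.place_of(c,n)])
s=r.get_state(); print(s["clock"],s["contact_force"])
E
```

```text
top roll [(0.96, [-0.078, 0.185, 0.0]), (0.94, [-0.238, -0.023, 0.004]), (0.91, [0.069, 0.208, 0.002]), (0.81, [-0.09, -0.11, 0.01]), (0.79, [0.037, -0.105, 0.008]), (0.63, [0.056, -0.003, 0.008])]
top lever_end [(0.62, [-0.122, 0.053, 0.165])]
top leaf_edge [(0.74, [-0.001, 0.016, 0.03])]
side roll [(0.67, [0.072, 0.205, -0.002]), (0.6, [-0.084, 0.185, -0.0]), (0.58, [-0.092, -0.108, 0.005]), (0.57, [0.04, -0.102, 0.008]), (0.55, [0.056, 0.002, 0.006]), (0.51, [-0.243, -0.023, 0.001])]
side lever_end [(0.77, [-0.121, 0.052, 0.166])]
side leaf_edge [(0.45, [0.002, 0.021, 0.029])]
9.775 [ 0.16376583  0.73898839 -0.41938995]
```

View pics/m5.png

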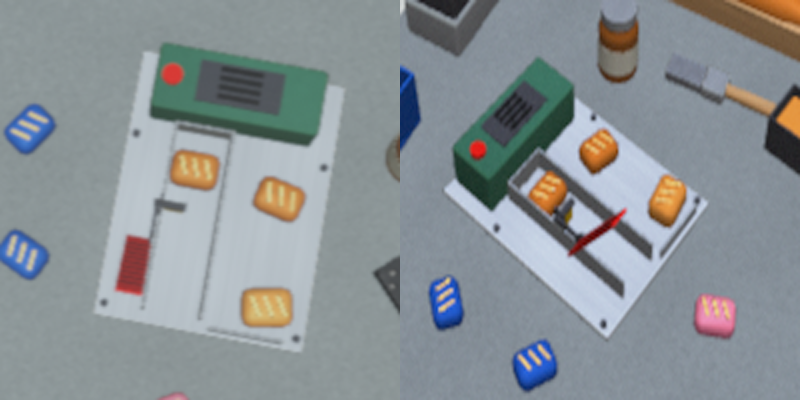

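The roll is in the bay at (195,170), lane x ≈ 56 mm. The flap is shut behind it, the lever is back up at (133,265), and nothing else has moved. I hand it in.

```bash
python3 -c "
from plant import r
print(r.finish_job())"
```

```text
the job is handed in; nothing more can be done
None
```

The job is handed in: the roll sits in the bay about 56 mm past the hinge, the flap has sprung shut behind it, the other rolls and things look untouched, and the arm is clear (about 10 s of the 40 s used).

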